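Sort the stripped monitor parts into their trays

TASK

The parts taken off the monitor stand mixed on the bench in front of three low grey trays, each of which already holds one fixed sample of what belongs in it: a relay, a blue panel connector or a round dial gauge. Put both loose relays, the loose connector and the loose gauge each into the tray with the sample of its own kind, standing upright and flat on the tray floor beside the sample and not on top of anything, and let go of them. Leave the cream-lidded jar, the solder reel and the black tape roll where they are.

Things in the scene. Friction and masses are not known exactly. Their poses are not given: they have to be found in the camera images.
- relay_a: One of two identical loose plug-in relays: light grey upright box, 21 mm (its x) by 27 mm (its y), 34 mm tall, standing on the bench. Origin: centre of its underside, z up. Grasp across the 21 mm. Belongs in the relay tray. About 35 g.
- relay_b: One of two identical loose plug-in relays: light grey upright box, 21 mm (its x) by 27 mm (its y), 34 mm tall, standing on the bench. Origin: centre of its underside, z up. Grasp across the 21 mm. Belongs in the relay tray. About 35 g.
- connector: Loose panel connector: blue block with a white metal face plate with four screws and a round port on top, 36 mm (its x) by 44 mm (its y); the solid block is 19 mm high, with the port 25 mm. Origin: centre of its underside, z up. Grasp the block across the 36 mm. Belongs in the connector tray. About 90 g.
- gauge: Loose round dial gauge, white body with a dial and pointer on top, 45 mm diameter, 21 mm high, lying dial up. Origin: centre of its underside, z up. Grasp across the diameter. Belongs in the gauge tray. About 55 g.
- relay_tray: Low open grey tray, fixed, same as the other two: outside 110 mm (its x) by 140 mm (y), walls 3 mm thick, 15 mm high, floor 3 mm thick. Origin: centre of its underside, z up; paper strip on its -x side. Fixed in it at its -y end, a sample: a relay like the loose two, centred at x 0, y -50 mm. Room for them at, say, y 0 and y +45 mm.
- connector_tray: Low open grey tray, fixed, same as the other two: outside 110 mm (its x) by 140 mm (y), walls 3 mm thick, 15 mm high, floor 3 mm thick. Origin: centre of its underside, z up; paper strip on its -x side. Fixed in it at its -y end, a sample: a connector like the loose one, centred at x 0, y -42 mm. Room for it at, say, y +28 mm.
- gauge_tray: Low open grey tray, fixed, same as the other two: outside 110 mm (its x) by 140 mm (y), walls 3 mm thick, 15 mm high, floor 3 mm thick. Origin: centre of its underside, z up; paper strip on its -x side. Fixed in it at its -y end, a sample: a round gauge like the loose one, centred at x 0, y -42 mm. Room for it at, say, y +28 mm.
- jar: Loose white tin with a cream lid and no dial, 48 mm diameter, 26 mm high. Origin: centre of its underside. Not part of the job: leave it where it is.
- spool: Loose reel of solder wire with dark flanges, standing on a flange, 55 mm diameter, 40 mm high. Origin: centre of its underside. Not part of the job: leave it where it is.
- tape: Loose roll of black insulating tape lying flat, 63 mm diameter, 19 mm high. Origin: centre of its underside. Not part of the job: leave it where it is.
Things that resemble listed ones, but are neither listed nor needed, are in the scene too. Leave any pink or purple look-alike of the relay_b alone.

How it is judged (in metres and radians):
At the end, for the whole second after the job is handed in: Each relay, the connector and the gauge stands in the tray that holds its own kind: its centre inside the walls (within 46 mm along x and 62 mm along y of the tray's centre), its underside on the tray floor (less than 7 mm above the tray's underside), upright within 0.12 rad, released and at rest (x of relay_a in the frame of relay_tray between -0.046 and 0.046 m and y of relay_a in the frame of relay_tray between -0.062 and 0.062 m and z of relay_a in the frame of relay_tray between 0 and 0.007 m and angle between each of relay_a, relay_b, connector, gauge's own z axis and vertical below 0.12 rad and linear speed of each of relay_a, relay_b, connector, gauge below 0.02 m/s and contact force between each of relay_a, relay_b, connector, gauge and the fingers below 0.1 N and x of relay_b in the frame of relay_tray between -0.046 and 0.046 m and y of relay_b in the frame of relay_tray between -0.062 and 0.062 m and z of relay_b in the frame of relay_tray between 0 and 0.007 m and x of connector in the frame of connector_tray between -0.046 and 0.046 m and y of connector in the frame of connector_tray between -0.062 and 0.062 m and z of connector in the frame of connector_tray between 0 and 0.007 m and x of gauge in the frame of gauge_tray between -0.046 and 0.046 m and y of gauge in the frame of gauge_tray between -0.062 and 0.062 m and z of gauge in the frame of gauge_tray between 0 and 0.007 m); the robot touches nothing.
It fails at once if the cream-lidded jar was moved by more than 20 mm (distance of jar from where it was at the start of the episode above 0.02 m).
It fails at once if the solder reel was moved by more than 20 mm (distance of spool from where it was at the start of the episode above 0.02 m).
It fails at once if the tape roll was moved by more than 20 mm (distance of tape from where it was at the start of the episode above 0.02 m).
It also fails if it takes over 93 s, if anything falls off the work surface, if the arm or the gripper's body presses on something with over 40 N, if the wrist force passes 120 N, or if a joint passes its speed limit or range.

ROBOT

A 6-joint arm with a two-finger parallel gripper is mounted at the origin on a cart in front of the work surface, level with it; the furniture and walls round the work are solid. World frame = base frame: x ahead of the robot, y to its left, z up, the work surface at z = 0. Lengths are in mm, angles in rad, forces in N, time in s.
With the tool pointing down it reaches from about 350 to 775 mm from the base axis. Payload 7.3 kg.
Tool frame: the origin (TCP) lies midway between the tips of the shut fingers; the grasp point (between the pads) lies 19 mm behind it; z points along the fingers, y is the line along which they close (so a half turn about z gives the same grasp; the last joint's range is limited). The gripper opens to 92 mm and grips with 3 to 60 N. Pads are 19 mm wide; open, the fingers measure 130 mm over their backs; the gripper's body (75 mm by 190 mm) begins 47 mm behind the grasp point.
Start: joints at [-1.48, 0.342, 1.524, -0, 1.275, -0.146], TCP at [123.183, -510.367, 192.341] pointing down, gripper open.
Joint ranges: [-2.53, 2.53], [-0.77, 2.02], [0.04, 2.7], [-1, 4.14], [0.28, 2.66], [-3.11, 3.11]. Speed limits (rad/s): [2.57, 2.57, 3.14, 3.14, 3.14, 3.14].

INTERFACE

Orientations are given as [roll, pitch, yaw] about the fixed x, y, z axes, in that order (R = Rz(yaw) Ry(pitch) Rx(roll)).
In Python, from plant import bot gives the robot as it stands.
- The arm moves only by the tool jog_arm, never from a script. Its arguments are lists of equal length, an entry for each row: "dp": the shift along the tool's x, y, z in m, a list of three; "twist": the turn about the tool's z in degrees. A call has 1 to 10 rows; each row shifts and turns the commanded pose from where the row before left it, along the tool's axes as they then stand; what a row does not reach is not made up. A row lasts 1/8 s, in which the tool goes at most 62.5 mm and 10.7 degrees, less where a joint would pass 70% of its speed; a pose out of reach is approached as far as the arm can. A call is refused whole if a number of a shift passes 0.0625 or a number of a turn 10.7, either way. A call with a gripper value outside its range is refused whole. "jaw" is the finger opening in m, from 0 to 0.0918, set as the call begins (left out, the last holds). The fingers move at their own pace and stop on an object; the grip force is fixed at half the most. Time passes only in rows, so rows that do not move let the fingers close. It gives the time, the measured TCP pose, the force, the opening and the grip force at its end, in the units of the state.
- bot.get_obs(): the state, without advancing time (a new reading comes with each control period).
- bot.capture(name): name is "scene" or "top"; returns the picture (480x640x3 uint8, blue, green, red); there is no depth.
- bot.camera_params(name): a dict with "fx", "fy", "cx", "cy" (pixels), "R" (3x3) and "t" (3): a world point X has camera coordinates R X + t. Camera axes: x right, y down, z forward; pixel columns grow to the right and rows downward; lengths in mm; the calibration is good to about 2 mm. A picture is of the moment at which its call begins. camera_params takes no time and is no camera call.
- bot.close_job(): hands the job in; it is judged then, once.
Trained networks look in the newest picture that a camera, given by its name, has taken for a name from the list of things; names that differ only in an ending like _2 or _b are one class to them, and where a whole thing is asked for, a point or a joint stands for the part that bears it (a point fixed in the world has none). Each returns a list of dicts, best first, with "confidence" (0 to 1); they miss things now and then, are a little off and sometimes report something else, mostly with a low value. They report only what shows in the picture. A call takes as long as a camera call. They do not tell look-alikes from the thing itself.
- bot.find_in(camera, label): "bbox" ([centre column, centre row, width, height] in pixels, round what is visible of it).
- bot.masks_of(camera, label): "pixels" (480x640 bool, what is visible of it) and "bbox" ([centre column, centre row, width, height] in pixels, round what is visible of it).
The state is a dict: "time": time; "joint_positions": joint angles; "dq": joint speeds; "tau": joint torques, N m; "tool_pos": TCP position; "tcp_rot": TCP orientation; "contact_force": force on the tool from outside, world axes, zero at the start; "moment": the same for the moment, N m; "grip_width": finger opening in mm; "finger_force": force on a finger pad.
Only numpy, scipy, OpenCV 4.12 (cv2) and the standard library are available. Lean on these libraries where they do the work, as an engineer would, in place of code of your own. Each camera call takes 0.05 s, during which the arm holds its last target. There are 200 camera calls.

## Working session

There is one attempt and no reset: what is moved stays moved. The work goes in short steps, Python scripts to look and compute and a tool call to move; the robot and the scene stay as the last step left them, time stands still between calls to the robot, and variables do not carry over. Pictures are saved under pics/ and viewed, at most 14 in all, crops included, and the job is handed in when it is done.

Besides the shell and the picture viewer there is one more tool, called after "Call:" as a command line: name --pt "numbers of a row" for each row, then --argument value for the rest. jog_arm: Moves the arm, as the interface text tells. Its arguments: {"type":"object","properties":{"dp":{"type":"array"},"twist":{"type":"array"},"jaw":{"type":"number"}},"required":["dp","twist"]}

```bash
mkdir -p pics; ls
python3 - <<'E'
from plant import bot
import cv2,numpy as np
for n in("top","scene"):
    cv2.imwrite(f"pics/{n}0.png",bot.capture(n)); p=bot.camera_params(n); print(n,p)
    if n=="top":
        for l in ["relay_a","connector","gauge","relay_tray","connector_tray","gauge_tray","jar","spool","tape"]:
            print(l,[(np.round(d["bbox"]).astype(int).tolist(),round(d["confidence"],2)) for d in bot.find_in(n,l)])
o=bot.get_obs();print(o)
E
```

```text
pics
top {'fx': 589.4521599535396, 'fy': 589.4521599535396, 'cx': 317.91330785893825, 'cy': 240.32570047240702, 'R': array([[ 1.86467267e-02, -9.99823024e-01,  2.49420522e-03],
       [-9.85965095e-01, -1.88021115e-02, -1.65889454e-01],
       [ 1.65906992e-01,  6.34096026e-04, -9.86141201e-01]]), 't': array([ 115.67248771,  522.48021895, 1316.1292235 ])}
relay_a [([254, 273, 21, 14], 0.63), ([319, 254, 13, 12], 0.51)]
connector [([340, 281, 20, 18], 0.52)]
gauge [([214, 290, 18, 19], 0.8)]
relay_tray [([412, 205, 72, 61], 0.64)]
connector_tray [([338, 206, 63, 53], 0.57)]
gauge_tray [([251, 211, 68, 56], 0.59)]
jar [([439, 269, 24, 18], 0.55)]
spool [([183, 246, 24, 24], 0.92)]
tape [([188, 183, 28, 30], 0.85)]
scene {'fx': 472.1742719574966, 'fy': 472.1742719574966, 'cx': 315.2635242685199, 'cy': 245.30910650398857, 'R': array([[-0.65736223, -0.75351515, -0.00947752],
       [-0.44085074,  0.39473484, -0.80612346],
       [ 0.61116734, -0.52573694, -0.59167149]]), 't': array([449.98538867, 206.06405492, 728.12961437])}
{'time': 0.55, 'joint_positions': array([-1.47996204e+00,  3.42005170e-01,  1.52414920e+00,  1.33920167e-05,
        1.27540185e+00, -1.46027771e-01]), 'dq': array([-1.78182672e-04,  2.93480472e-05, -1.80556690e-03,  3.29537850e-04,
       -1.14019686e-03, -2.66460353e-03]), 'tau': array([-1.29146127e-03, -4.30875957e+01, -2.44360632e+01,  7.17393821e-02,
        4.87453002e-02, -2.30841044e-05]), 'tool_pos': array([ 123.2047145 , -510.3358827 ,  192.32061966]), 'tcp_rot': array([ 3.14155475e+00, -7.37467499e-06,  2.36858157e-01]), 'contact_force': array([-0.18850534,  0.72221998,  1.08780646]), 'moment': array([-0.06421101,  0.03571996, -0.00786059]), 'finger_force': 0.0, 'grip_width': 91.97395515322967}
```

Run:
```python
import cv2
a=cv2.imread("pics/top0.png")[150:330,150:480]
cv2.imwrite("pics/c1.png",cv2.resize(a,(800,436),interpolation=cv2.INTER_CUBIC))
```

```text
(no output)
```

View pics/c1.png

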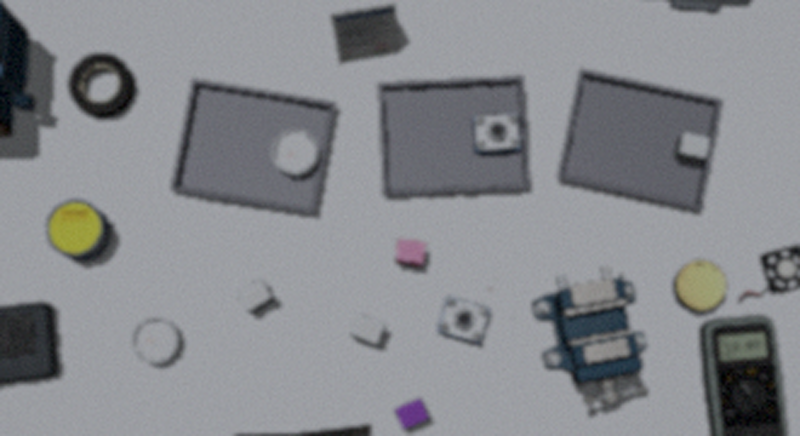

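View pics/scene0.png

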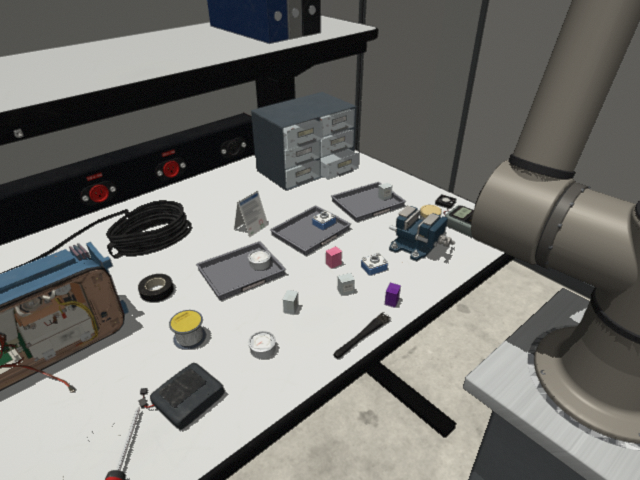

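The top crop shows three trays: gauge left (tray px 251,211), connector middle (338,206) and relay right (412,205). The loose pieces are the gauge at px (215,291), relays at (258,272) and (303,286), and the connector at (341,282). Possible confusions are the pink block (319,254) and purple block (320,321) for a relay, the cream jar (439,268) for the gauge, the fixed samples, and the vise (395,285). I choose the two light grey boxes. Next I fit poses by silhouette in both cameras.

```bash
cat > fit.py <<'E'
from plant import bot
import cv2,numpy as np
from scipy.optimize import minimize
P={n:bot.camera_params(n) for n in("top","scene")}
def proj(n,X):
    p=P[n];c=X@p["R"].T+p["t"]
    return np.c_[p["fx"]*c[:,0]/c[:,2]+p["cx"],p["fy"]*c[:,1]/c[:,2]+p["cy"]]
def back(n,u,v,z):
    p=P[n];d=p["R"].T@np.array([(u-p["cx"])/p["fx"],(v-p["cy"])/p["fy"],1]);o=-p["R"].T@p["t"]
    return (o+d*(z-o[2])/d[2])[:2]
def box(a,b,h): return np.array([[x,y,z] for x in(-a/2,a/2) for y in(-b/2,b/2) for z in(0,h)])
def cyl(d,h):
    t=np.linspace(0,6.283,40);return np.array([[d/2*np.cos(q),d/2*np.sin(q),z] for q in t for z in(0,h)])
M={"relay_a":box(21,27,34),"connector":box(36,44,19),"gauge":cyl(45,21),"relay_tray":box(110,140,15),"connector_tray":box(110,140,15),"gauge_tray":box(110,140,15),
 "jar":cyl(48,26),"spool":cyl(55,40),"tape":cyl(63,19)}
def place(m,q):
    c,s=np.cos(q[2]),np.sin(q[2]);return m@np.array([[c,s,0],[-s,c,0],[0,0,1]])+[q[0],q[1],0]
def sil(n,X,S=4):
    im=np.zeros((480*S,640*S),np.uint8)
    h=cv2.convexHull(((proj(n,X)+.5)*S*16).astype(np.float32)).astype(np.int32)
    cv2.fillConvexPoly(im,h,1,shift=4);return im
def cost(q,m,masks):
    t=0
    for n,k in masks:
        uv=proj(n,place(m,q)); c=uv.mean(0).astype(int)
        s=cv2.resize(sil(n,place(m,q))*255.,(640,480),interpolation=cv2.INTER_AREA)/255
        t+=1-np.minimum(s,k).sum()/np.maximum(s,k).sum()
    return t
E
cat > meas.py <<'E'
from fit import *
for n in P: bot.capture(n)
D={(n,l):[d for d in bot.masks_of(n,l) if d["confidence"]>.25] for n in P for l in M}
for l,m in M.items():
    h=m[:,2].max()
    for d in D["top",l]:
        p=back("top",*d["bbox"][:2],h/2)
        pr=proj("scene",np.array([[*p,h/2]]))[0]
        sc=[e for e in D["scene",l] if np.hypot(*(np.array(e["bbox"][:2])-pr))<15]
        for who,mk in (("top",[("top",d["pixels"]*1.)]),("both",[("top",d["pixels"]*1.)]+[("scene",e["pixels"]*1.) for e in sc[:1]])):
            yaws=[0] if len(m)>8 else ([-.15,0,.15] if "tray" in l else [-1.2,-.8,-.4,0,.4,.8,1.2,1.57])
            r=min((minimize(cost,[*p,y],(m,mk),method="Nelder-Mead",options=dict(initial_simplex=[[*p,y],[p[0]+6,p[1],y],[p[0],p[1]+6,y],[*p,y+.2]],maxiter=70)) for y in yaws),key=lambda r:r.fun)
            print(l,who,len(mk),d["bbox"][:2],round(d["confidence"],2),np.round(r.x,2),round(r.fun,3))
E
time python3 meas.py
```

```text
relay_a top 1 [340.6, 281.7] 0.64 [428.09  72.62  -0.78] 0.516
relay_a both 1 [340.6, 281.7] 0.64 [428.09  72.62  -0.78] 0.516
relay_a top 1 [319.1, 319.9] 0.59 [337.71 120.37   0.42] 0.173
relay_a both 2 [319.1, 319.9] 0.59 [336.5  118.34   0.37] 0.357
relay_a top 1 [254.8, 272.1] 0.55 [446.36 270.8    0.57] 0.099
relay_a both 2 [254.8, 272.1] 0.55 [445.63 270.01   0.61] 0.328
relay_a top 1 [316.8, 252.9] 0.53 [4.9236e+02 1.2418e+02 2.0000e-02] 0.342
relay_a both 2 [316.8, 252.9] 0.53 [ 4.9022e+02  1.2172e+02 -3.7000e-01] 0.486
relay_a top 1 [300.2, 286.2] 0.51 [ 4.1666e+02  1.6245e+02 -2.2000e-01] 0.161
relay_a both 2 [300.2, 286.2] 0.51 [ 4.1521e+02  1.6023e+02 -3.8000e-01] 0.358
connector top 1 [339.9, 281.9] 0.86 [ 4.281e+02  7.144e+01 -2.800e-01] 0.081
connector both 2 [339.9, 281.9] 0.86 [ 4.2797e+02  7.0790e+01 -2.7000e-01] 0.247
gauge top 1 [251.9, 208.7] 0.7 [ 5.9341e+02  2.9045e+02 -1.5000e-01] 0.886
gauge both 1 [251.9, 208.7] 0.7 [ 5.9341e+02  2.9045e+02 -1.5000e-01] 0.886
relay_tray top 1 [411.5, 208.9] 0.59 [ 6.1010e+02 -1.0001e+02 -1.9000e-01] 0.057
relay_tray both 2 
[... 167 characters left out ...]
 [338.8, 207.1] 0.97 [6.1029e+02 8.1380e+01 7.0000e-02] 0.085
gauge_tray top 1 [253.1, 211.3] 0.82 [ 5.9657e+02  2.8034e+02 -1.5000e-01] 0.029
gauge_tray both 2 [253.1, 211.3] 0.82 [ 5.9557e+02  2.7740e+02 -1.5000e-01] 0.094
jar top 1 [439.1, 269.2] 0.89 [ 4.653e+02 -1.555e+02  7.000e-02] 0.077
jar both 2 [439.1, 269.2] 0.89 [ 4.6488e+02 -1.5621e+02  5.0000e-02] 0.581
spool top 1 [183.2, 245.7] 0.96 [5.0655e+02 4.4362e+02 1.1000e-01] 0.045
spool both 2 [183.2, 245.7] 0.96 [5.0598e+02 4.4272e+02 9.0000e-02] 0.164
tape top 1 [189.8, 184.6] 0.6 [6.5552e+02 4.3405e+02 1.1000e-01] 0.2
tape both 2 [189.8, 184.6] 0.6 [6.5439e+02 4.3172e+02 2.0000e-01] 0.37
real	4m22.534s
user	4m4.012s
sys	3m11.655s
```

Run:
```python
import cv2
a=cv2.imread("pics/scene0.png")[235:365,235:415]
b=cv2.imread("pics/top0.png")[240:335,200:360]
a=cv2.resize(a,(400,289),interpolation=cv2.INTER_CUBIC)
a=cv2.imread("pics/scene0.png")[235:365,235:415];a=cv2.resize(a,(800,578),interpolation=cv2.INTER_CUBIC)
cv2.imwrite("pics/c2.png",a)
```

```text
(no output)
```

View pics/c2.png

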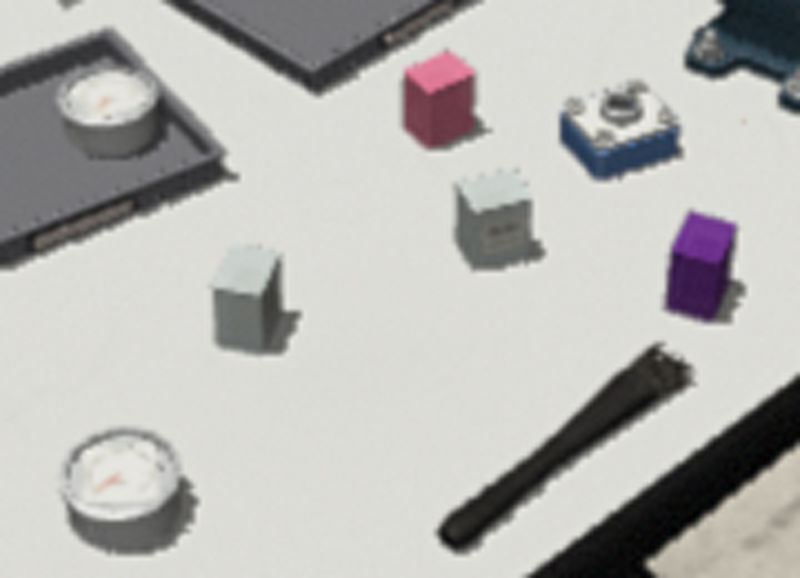

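The scene crop shows two light grey relays (crop 250,295 and 495,225), the gauge, the connector, and the pink and purple look-alikes. I'll overlay wireframes to check the yaw, and measure the gauge.

Run:
```python
from fit import *
s=800/180
f=lambda u,v,z:back("scene",u/s+235,v/s+235,z)
for nm,c in (("r1",[(245,245),(283,255),(262,294),(212,287)]),("r2",[(455,180),(520,170),(533,203),(475,212)]),("con",[(562,112),(630,90),(680,130),(600,150)])):
    q=np.array([f(u,v,19 if nm=="con" else 34) for u,v in c]);e=np.roll(q,-1,0)-q
    print(nm,q.mean(0).round(1),[(round(np.hypot(*x),1),round(np.degrees(np.arctan2(x[1],x[0])))) for x in e])
print("gauge scene",f(121,478,21),"top",back("top",214.5,290.2,14),"sample",f(108,95,24))
img={n:bot.capture(n) for n in P}
tiles=[]
for q,m in (((446,270.5,.59),"relay_a"),((416,161.5,-.3),"relay_a"),((428,71,-.27),"connector"),((406,355,0),"gauge")):
  for n in P:
    X=place(M[m],q);c=proj(n,X).mean(0).astype(int);r=22
    t=cv2.resize(img[n][c[1]-r:c[1]+r,c[0]-r:c[0]+r],(200*1,200),interpolation=cv2.INTER_CUBIC) 
    t2=t.copy();uv=((proj(n,X)-(c-r)+.5)*200/44).astype(int)
    if len(X)==8:
      for i in range(8):
        for j in (1,2,4):
          if not i&j: cv2.line(t2,uv[i].tolist(),uv[i|j].tolist(),(0,0,255),1)
    else:
      for k in(0,1): cv2.polylines(t2,[uv[k::2]],True,(0,0,255),1)
    tiles.append(np.vstack([t,t2]))
cv2.imwrite("pics/c3.png",np.vstack([np.hstack(tiles[0::2]),np.hstack(tiles[1::2])])[::1])
a=cv2.imread("pics/c3.png");cv2.imwrite("pics/c3.png",cv2.resize(a,(600,600)) if 0 else np.hstack([a[200:400],])) 
cv2.imwrite("pics/c3.png",np.vstack([a[200:400],a[600:800]]))
```

```text
r1 [441.8 267.5] [(np.float64(16.7), -153), (np.float64(24.0), 120), (np.float64(20.4), 37), (np.float64(27.5), -67)]
r2 [411.7 160.7] [(np.float64(28.4), -118), (np.float64(21.8), 150), (np.float64(24.8), 61), (np.float64(21.9), -21)]
con [422.9  73.2] [(np.float64(35.8), -105), (np.float64(35.0), 172), (np.float64(39.2), 69), (np.float64(30.8), -13)]
gauge scene [397.29450775 364.63139231] top [403.11059875 363.54128318] sample [584.46930152 235.96226989]
```

View pics/c3.png

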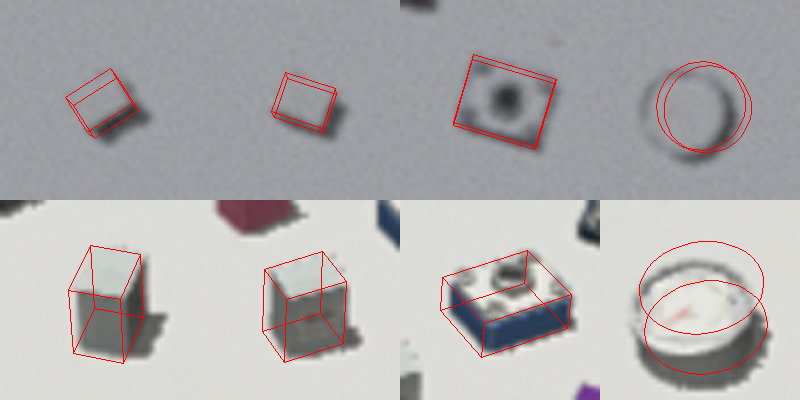

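Wireframes agree: yaws fit, and the scene view suggests about 3 mm less in x. Estimates I will use:

| Item | x | y | yaw |
|---|---|---|---|
| relay 1 | 444 | 269 | 0.57 |
| relay 2 | 414.5 | 160.5 | -0.37 |
| connector | 426 | 71.5 | -0.28 |
| gauge | 401 | 363.5 | - |

Next is a planner that prints rows.

```bash
cat > plan.py <<'E'
# usage: plan.py "x,y,z,yawdeg" ... ; prints rows in tool axes from the present pose
import sys,json,numpy as np
from plant import bot
o=bot.get_obs();p=np.array([*o["tool_pos"],np.degrees(o["tcp_rot"][2])])
print("now",p.round(1),"roll/pitch",o["tcp_rot"][:2].round(3))
dps,tw=[],[]
for a in sys.argv[1:]:
    g=np.array([float(v) for v in a.split(",")]);s=p.copy()
    n=max(1,int(np.ceil(max(np.linalg.norm(g[:3]-s[:3])/56,abs(g[3]-s[3])/10.5))))
    for k in range(1,n+1):
        w=s+(g-s)*k/n;d=w-p;t=np.radians(p[3]);c,sn=np.cos(t),np.sin(t)
        b=np.round([c*d[0]+sn*d[1],sn*d[0]-c*d[1],-d[2]]).astype(int);r=-round(d[3],1)
        dps.append((b/1000).tolist());tw.append(r)
        p=p+[c*b[0]+sn*b[1],sn*b[0]-c*b[1],-b[2],-r]
for i in range(0,len(dps),10): print(json.dumps(dps[i:i+10]).replace(" ",""),json.dumps(tw[i:i+10]))
E
python3 plan.py 420,-250,180,40 426,71.5,110,74
```

```text
now [ 123.2 -510.3  192.3   13.6] roll/pitch [3.142 0.   ]
[[0.044,-0.023,0.002],[0.045,-0.02,0.001],[0.046,-0.018,0.002],[0.047,-0.015,0.001],[0.048,-0.013,0.002],[0.048,-0.009,0.001],[0.049,-0.007,0.002],[0.049,-0.004,0.001],[0.035,-0.04,0.012],[0.039,-0.037,0.011]] [-3.3, -3.3, -3.3, -3.3, -3.3, -3.3, -3.3, -3.3, -5.7, -5.6]
[[0.043,-0.033,0.012],[0.045,-0.028,0.012],[0.048,-0.024,0.012],[0.05,-0.019,0.011]] [-5.7, -5.7, -5.7, -5.6]
```

Call:
jog_arm --pt "0.044 -0.023 0.002" --pt "0.045 -0.02 0.001" --pt "0.046 -0.018 0.002" --pt "0.047 -0.015 0.001" --pt "0.048 -0.013 0.002" --pt "0.048 -0.009 0.001" --pt "0.049 -0.007 0.002" --pt "0.049 -0.004 0.001" --pt "0.035 -0.04 0.012" --pt "0.039 -0.037 0.011" --twist '[-3.3, -3.3, -3.3, -3.3, -3.3, -3.3, -3.3, -3.3, -5.7, -5.6]' --jaw 0.07

```text
time: 2.9
tool_pos: [422.1, -141.5, 156.9]
tcp_rot: [3.141, -0.0, 0.898]
contact_force: [0.1, 0.3, 0.4]
grip_width: 69.9
finger_force: 0.0
```

Call:
jog_arm --pt "0.043 -0.033 0.012" --pt "0.045 -0.028 0.012" --pt "0.048 -0.024 0.012" --pt "0.05 -0.019 0.011" --pt "0 0 0" --twist '[-5.7, -5.7, -5.7, -5.6, 0]'

```text
time: 3.52
tool_pos: [424.6, 74.3, 109.7]
tcp_rot: [-3.14, 0.0, 1.297]
contact_force: [1.1, -0.7, 0.2]
grip_width: 69.9
finger_force: 0.0
```

```bash
python3 plan.py 426,71.5,40,74 426,71.5,4,74
python3 - <<'E'
from fit import *
im=bot.capture("scene");a=im[215:365,215:415]
cv2.imwrite("pics/c4.png",cv2.resize(a,(800,600),interpolation=cv2.INTER_CUBIC))
E
```

```text
now [424.6  74.3 109.7  74.3] roll/pitch [-3.14  0.  ]
[[-0.001,0.001,0.035],[-0.001,0.001,0.035],[0.0,0.0,0.036]] [0.2, 0.1, 0.0]
```

View pics/c4.png

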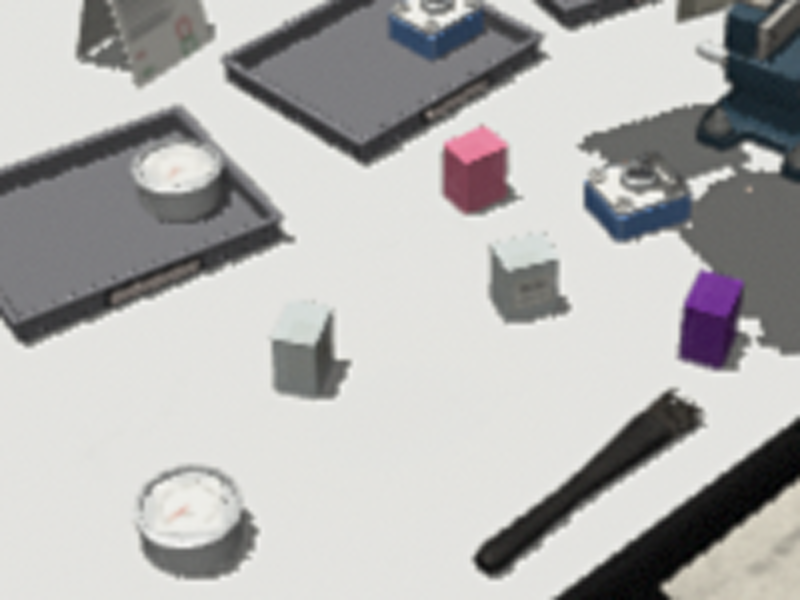

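The scene crop shows the connector at crop (638,195), with the gripper just above the frame, casting shadows. Descend.

Call:
jog_arm --pt "-0.001 0.001 0.035" --pt "-0.001 0.001 0.035" --pt "0 0 0.018" --pt "0 0 0.012" --pt "0 0 0.005" --pt "0 0 0" --twist '[0, 0, 0, 0, 0, 0]'

```text
time: 4.32
tool_pos: [427.3, 68.4, 5.5]
tcp_rot: [3.141, 0.0, 1.29]
contact_force: [-0.1, 0.7, -0.0]
grip_width: 70.2
finger_force: 0.0
```

Call:
jog_arm --pt "0 0 0" --pt "0 0 0" --pt "0 0 0" --pt "0 0 0" --pt "0 0 0" --pt "0 0 0" --pt "0 0 0" --pt "0 0 0" --twist '[0, 0, 0, 0, 0, 0, 0, 0]' --jaw 0.0

```text
time: 5.32
tool_pos: [427.0, 68.8, 5.3]
tcp_rot: [3.142, 0.0, 1.291]
contact_force: [0.5, 0.3, 0.6]
grip_width: 0.7
finger_force: 0.0
```

Closed to 0.7 mm, so the grasp missed. Look.

Run:
```python
from fit import *
print(bot.get_obs()["grip_width"],proj("scene",np.array([[427.,68.8,5.3],[427,71,20]])),proj("top",np.array([[427.,68.8,5.3],[427,71,20]])))
a=bot.capture("scene")[195:345,260:460];b=bot.capture("top")[210:360,240:440]
cv2.imwrite("pics/c5.png",np.hstack([cv2.resize(x,(400,300),interpolation=cv2.INTER_CUBIC) for x in (a,b)]))
```

```text
0.6867176313771302 [[373.62695542 265.54551437]
 [373.33608742 260.24110249]] [[341.31585047 282.6858639 ]
 [340.63147957 282.06580673]]
```

View pics/c5.png

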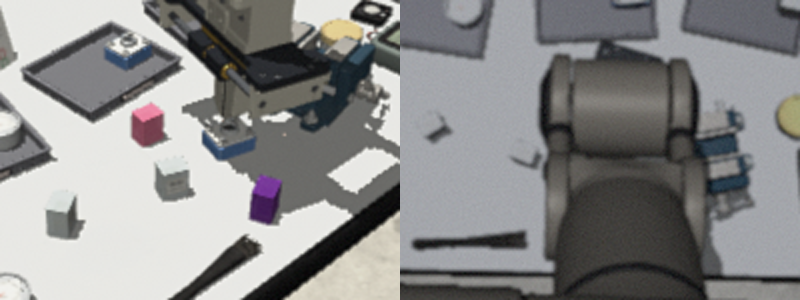

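Run:
```python
from fit import *
im=bot.capture("scene");a=im[200:290,320:440].copy()
cv2.imwrite("pics/c6.png",cv2.resize(a,(800,600),interpolation=cv2.INTER_CUBIC))
```

```text
(no output)
```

View pics/c6.png

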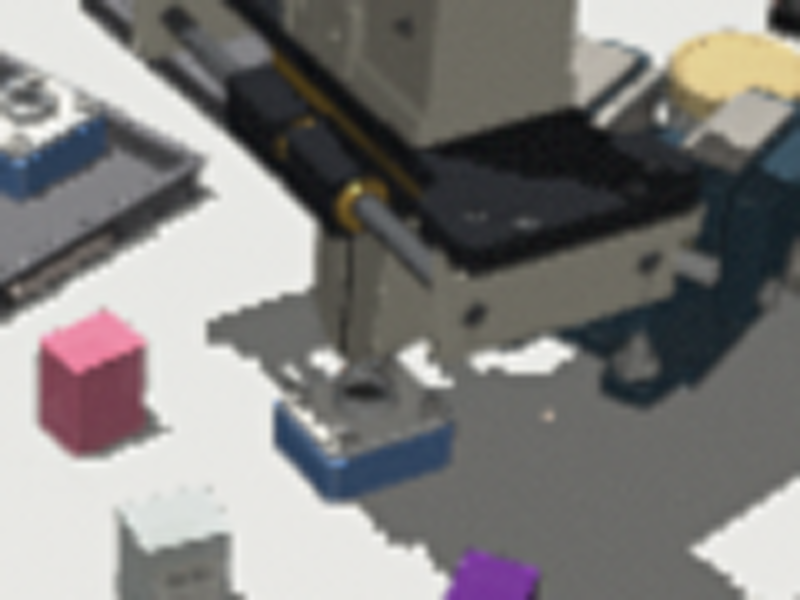

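The shut fingers hide behind or above the port, at about crop (345,360). I'll lift and check the real tip against the projected TCP.

Call:
jog_arm --pt "0 0 -0.04" --pt "0 0 -0.04" --pt "0 0 0" --twist '[0, 0, 0]'

```text
time: 5.85
tool_pos: [429.0, 68.8, 87.8]
tcp_rot: [3.136, -0.002, 1.291]
contact_force: [0.1, 0.2, -0.4]
grip_width: 0.5
finger_force: 0.0
```

Run:
```python
from fit import *
o=bot.get_obs();p=o["tool_pos"];print(p,o["grip_width"])
im=bot.capture("scene");a=im[170:290,320:440].copy()
a=cv2.resize(a,(600,600),interpolation=cv2.INTER_CUBIC)
for z,c in ((0,(0,0,255)),(19,(0,255,0))):
    u=((proj("scene",np.array([p+[0,0,z]]))[0]-[320,170]+.5)*5).astype(int);print(u);cv2.drawMarker(a,u.tolist(),c,cv2.MARKER_CROSS,15,1)
cv2.imwrite("pics/c7.png",a)
```

```text
[429.04245176  68.81346498  87.76324328] 0.5359420091219642
[280 309]
[283 267]
```

View pics/c7.png

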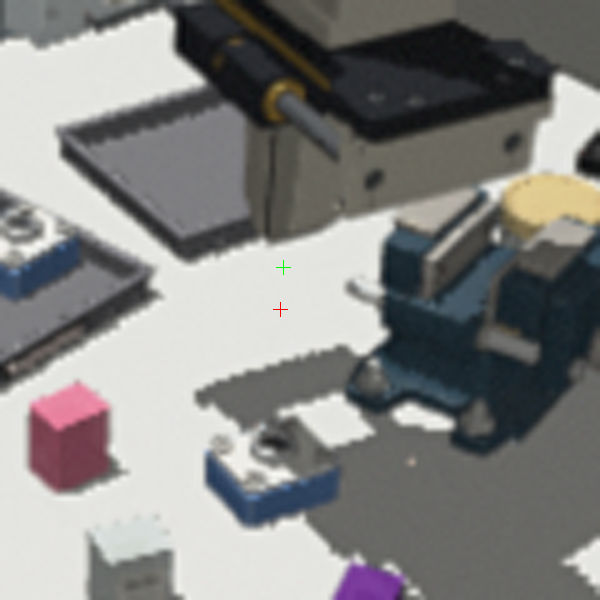

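The shut fingertips appear at crop (275,238), while the reported TCP projects to (280,309). That is about 30 mm too high, which matches the fingers having closed above the connector without touching it. So the tips sit about 30 mm above the reported TCP. I'll open and probe downward carefully, watching the force.

Call:
jog_arm --pt "0 0 0" --pt "0 0 0" --pt "0 0 0" --pt "0 0 0" --pt "-0.001 -0.002 0.04" --pt "0 0 0.035" --pt "0 0 0.004" --pt "0 0 0" --twist '[0, 0, 0, 0, 0, 0, 0, 0]' --jaw 0.07

```text
time: 6.9
tool_pos: [425.2, 68.4, 6.8]
tcp_rot: [3.141, 0.0, 1.291]
contact_force: [1.3, -1.0, -0.0]
grip_width: 69.3
finger_force: 0.0
```

Call:
jog_arm --pt "0 0 0.002" --pt "0 0 0.002" --pt "0 0 0.002" --pt "0 0 0" --twist '[0, 0, 0, 0]'

```text
time: 7.4
tool_pos: [424.7, 68.4, 0.3]
tcp_rot: [3.142, 0.0, 1.291]
contact_force: [0.4, -0.1, 0.8]
grip_width: 70.4
finger_force: 0.0
```

Call:
jog_arm --pt "0 0 0.002" --pt "0 0 0.002" --pt "0 0 0" --twist '[0, 0, 0]'

```text
time: 7.78
tool_pos: [424.6, 68.4, -3.9]
tcp_rot: [-3.141, 0.0, 1.291]
contact_force: [-0.1, -1.0, 0.9]
grip_width: 69.8
finger_force: 0.0
```

No contact at −3.9, so the offset is confirmed. Continue down in small steps.

Call:
jog_arm --pt "0.003 0 0.004" --pt "0 0 0.004" --pt "0 0 0.004" --pt "0 0 0" --twist '[0, 0, 0, 0]'

```text
time: 8.28
tool_pos: [425.3, 71.3, -16.1]
tcp_rot: [-3.141, 0.0, 1.291]
contact_force: [0.9, -0.8, 0.1]
grip_width: 70.0
finger_force: 0.0
```

Call:
jog_arm --pt "0 0 0.003" --pt "0 0 0.003" --pt "0 0 0.002" --pt "0 0 0" --twist '[0, 0, 0, 0]'

```text
time: 8.78
tool_pos: [425.5, 71.2, -23.8]
tcp_rot: [-3.141, 0.0, 1.291]
contact_force: [0.3, 0.0, 0.3]
grip_width: 70.0
finger_force: 0.0
```

Run:
```python
from fit import *
o=bot.get_obs();p=o["tool_pos"];print(p,o["grip_width"],o["contact_force"])
im=bot.capture("scene");a=im[200:290,320:440].copy()
a=cv2.resize(a,(800,600),interpolation=cv2.INTER_CUBIC)
cv2.imwrite("pics/c8.png",a)
```

```text
[425.50790382  71.2427331  -23.83937727] 70.03593798266942 [0.34927383 0.00730256 0.25491822]
```

View pics/c8.png

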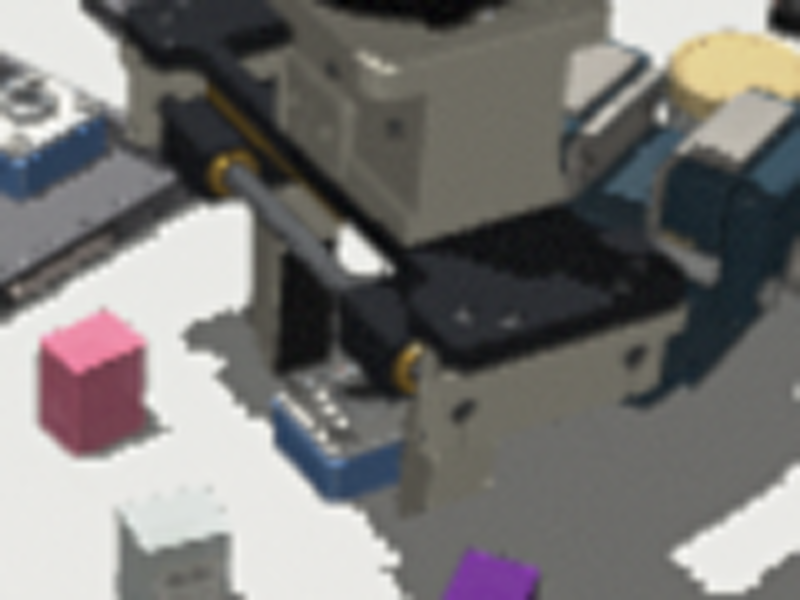

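The fingers straddle the connector, with the near tip at crop (415,512), almost at the bench. Close.

Call:
jog_arm --pt "0 0 0" --pt "0 0 0" --pt "0 0 0" --pt "0 0 0" --pt "0 0 0" --pt "0 0 0" --twist '[0, 0, 0, 0, 0, 0]' --jaw 0.0

```text
time: 9.57
tool_pos: [425.8, 71.3, -23.6]
tcp_rot: [3.141, -0.0, 1.291]
contact_force: [0.9, 0.6, 0.3]
grip_width: 35.7
finger_force: 30.0
```

```bash
python3 plan.py 430,71,60,74 590,100,60,94 608.5,109,30,94
```

```text
now [425.8  71.3 -23.6  74. ] roll/pitch [ 3.141 -0.   ]
[[0.0,0.002,-0.042],[0.001,0.002,-0.042],[0.024,0.049,0.0],[0.018,0.051,0.0],[0.012,0.053,0.0],[0.008,0.019,0.03]] [-0.0, -0.0, -6.7, -6.7, -6.6, -0.0]
```

Call:
jog_arm --pt "0 0.002 -0.042" --pt "0.001 0.002 -0.042" --pt "0.024 0.049 0" --pt "0.018 0.051 0" --pt "0.012 0.053 0" --pt "0.008 0.019 0.03" --pt "0 0 0" --pt "0 0 0" --twist '[0, 0, -6.7, -6.7, -6.6, 0, 0, 0]'

```text
time: 10.58
tool_pos: [607.6, 108.8, 30.3]
tcp_rot: [-3.14, 0.0, 1.64]
contact_force: [0.5, -1.2, -0.7]
grip_width: 35.7
finger_force: 30.0
```

```bash
python3 plan.py 608.5,109,-12,94
python3 - <<'E'
from fit import *
a=bot.capture("scene")[170:290,260:420];cv2.imwrite("pics/c9.png",cv2.resize(a,(800,600),interpolation=cv2.INTER_CUBIC))
E
```

```text
now [607.6 108.8  30.3  94. ] roll/pitch [-3.14  0.  ]
[[0.0,0.001,0.042]] [-0.0]
```

View pics/c9.png

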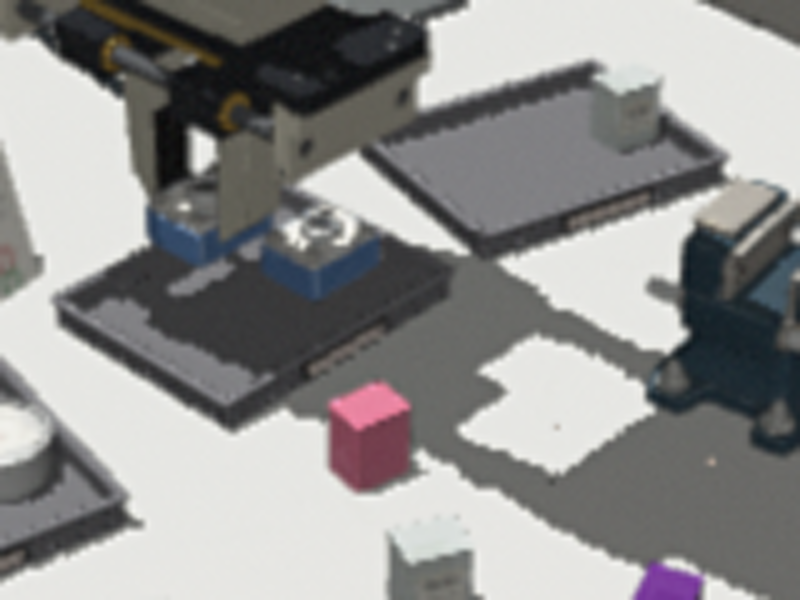

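The held connector (crop 205,225) hovers level over the free end of its tray. Lower it.

Call:
jog_arm --pt "0 0.001 0.03" --pt "0 0 0.01" --pt "0 0 0.006" --pt "0 0 0.003" --pt "0 0 0" --twist '[0, 0, 0, 0, 0]'

```text
time: 11.25
tool_pos: [609.8, 109.1, -18.3]
tcp_rot: [3.141, 0.0, 1.64]
contact_force: [-0.4, 0.0, -0.8]
grip_width: 35.5
finger_force: 30.0
```

Call:
jog_arm --pt "0 0 0.001" --pt "0 0 0" --twist '[0, 0]'

```text
time: 11.5
tool_pos: [609.7, 109.1, -19.5]
tcp_rot: [3.141, 0.0, 1.64]
contact_force: [0.2, -0.5, -0.6]
grip_width: 35.6
finger_force: 30.0
```

Release (about 1 mm above the floor), then lift.

Call:
jog_arm --pt "0 0 0" --pt "0 0 0" --pt "0 0 0" --pt "0 0 -0.02" --pt "0 0 -0.05" --pt "0 0 -0.05" --pt "0 0 0" --twist '[0, 0, 0, 0, 0, 0, 0]' --jaw 0.046

```text
time: 12.38
tool_pos: [612.5, 109.3, 105.1]
tcp_rot: [3.132, 0.0, 1.64]
contact_force: [0.0, 0.1, -0.5]
grip_width: 45.6
finger_force: 0.0
```

```bash
python3 plan.py 440,170,100,69 414.5,160.5,30,69 414.5,160.5,-20,69
```

```text
now [612.5 109.3 105.1  94. ] roll/pitch [3.132 0.   ]
[[0.018,-0.042,0.001],[0.014,-0.044,0.002],[0.008,-0.045,0.001],[0.004,-0.045,0.001],[-0.009,-0.01,0.035],[-0.009,-0.011,0.035],[0.0,0.0,0.05]] [6.2, 6.3, 6.2, 6.3, -0.0, -0.0, -0.0]
```

Call:
jog_arm --pt "0.018 -0.042 0.001" --pt "0.014 -0.044 0.002" --pt "0.008 -0.045 0.001" --pt "0.004 -0.045 0.001" --pt "-0.009 -0.01 0.03" --pt "-0.009 -0.011 0.03" --pt "0 0 0" --pt "0 0 0" --twist '[6.2, 6.3, 6.2, 6.3, 0, 0, 0, 0]' --jaw 0.055

```text
time: 13.38
tool_pos: [412.2, 160.6, 35.8]
tcp_rot: [3.141, -0.001, 1.204]
contact_force: [0.6, -0.6, -0.2]
grip_width: 54.7
finger_force: 0.0
```

```bash
python3 plan.py 414.5,160.5,-18,69
python3 - <<'E'
from fit import *
a=bot.capture("scene")[180:300,250:410];cv2.imwrite("pics/c10.png",cv2.resize(a,(800,600),interpolation=cv2.INTER_CUBIC))
E
```

```text
now [412.2 160.6  35.8  69. ] roll/pitch [ 3.141e+00 -1.000e-03]
[[0.001,0.002,0.054]] [-0.0]
```

View pics/c10.png

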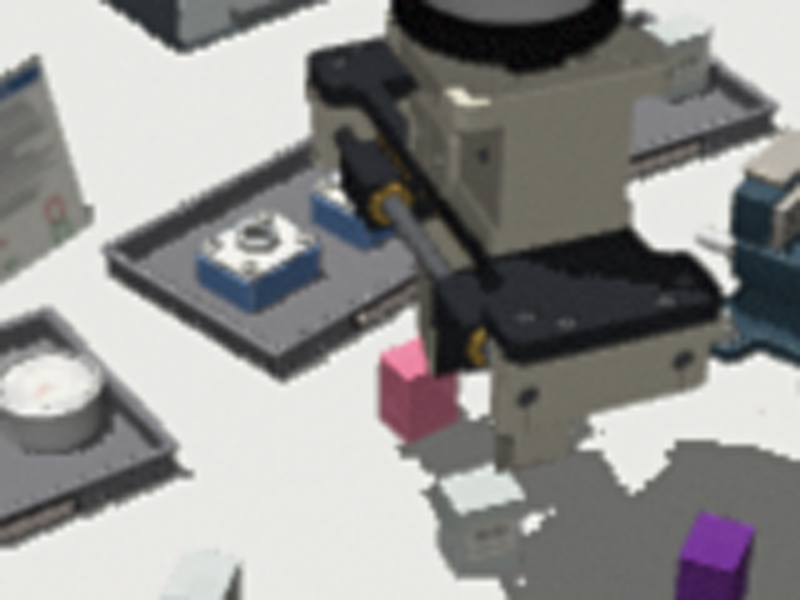

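The connector stands flat in its tray (crop 258,262). The fingers (crop 440,370 and 510,465) are centred above relay 2, clear of the pink block. Descend and grasp.

Call:
jog_arm --pt "0.001 0.002 0.02" --pt "0 0 0.012" --pt "0 0 0.012" --pt "0 0 0.01" --pt "0 0 0" --twist '[0, 0, 0, 0, 0]'

```text
time: 14.05
tool_pos: [412.8, 160.6, -19.4]
tcp_rot: [-3.14, 0.001, 1.204]
contact_force: [-0.6, -0.2, -0.3]
grip_width: 55.1
finger_force: 0.0
```

Call:
jog_arm --pt "0 0 0" --pt "0 0 0" --pt "0 0 0" --pt "0 0 0" --pt "0 0 0" --pt "0 0 0" --twist '[0, 0, 0, 0, 0, 0]' --jaw 0.0

```text
time: 14.8
tool_pos: [413.5, 160.7, -18.5]
tcp_rot: [3.141, -0.0, 1.204]
contact_force: [-0.1, -0.5, 4.1]
grip_width: 20.6
finger_force: 30.0
```

```bash
python3 plan.py 430,150,100,69 610,-40,100,78.5 612,-99,40,78.5;python3 -c "
import numpy as np
for t,ys in(((610,-102,-.2),(0,45)),((595.5,277.5,-.15),(28,))):
  for y in ys: print(t[0]-np.sin(t[2])*y,t[1]+np.cos(t[2])*y)"
```

```text
now [413.5 160.7 -18.5  69. ] roll/pitch [ 3.141 -0.   ]
[[-0.001,0.006,-0.04],[-0.002,0.007,-0.039],[-0.001,0.006,-0.04],[-0.023,0.047,0.0],[-0.024,0.047,0.0],[-0.025,0.045,0.0],[-0.027,0.045,0.0],[-0.029,0.044,0.0],[-0.029,0.007,0.03],[-0.029,0.007,0.03]] [-0.0, -0.0, -0.0, -1.9, -1.9, -1.9, -1.9, -1.9, -0.0, -0.0]
610.0 -102.0
618.9401198857778 -57.897003997144125
599.6842677092608 305.1855901822092
```

Gripped at 20.6 mm. Carry it to the relay tray at y=0.

Call:
jog_arm --pt "-0.001 0.006 -0.04" --pt "-0.002 0.007 -0.039" --pt "-0.001 0.006 -0.04" --pt "-0.023 0.047 0" --pt "-0.024 0.047 0" --pt "-0.025 0.045 0" --pt "-0.027 0.045 0" --pt "-0.029 0.044 0" --pt "-0.03 0.007 0.03" --pt "-0.03 0.007 0.03" --twist '[0, 0, 0, -1.9, -1.9, -1.9, -1.9, -1.9, 0, 0]'

```text
time: 16.05
tool_pos: [611.4, -102.6, 39.1]
tcp_rot: [-3.141, -0.0, 1.369]
contact_force: [0.3, -0.4, -1.3]
grip_width: 20.9
finger_force: 30.0
```

```bash
python3 plan.py 610,-102,0,78.5
```

```text
now [ 611.4 -102.6   39.1   78.5] roll/pitch [-3.141 -0.   ]
[[0.0,-0.002,0.039]] [-0.0]
```

Call:
jog_arm --pt "0 -0.001 0.025" --pt "0 0 0.015" --pt "0 0 0.009" --pt "0 0 0.004" --pt "0 0 0" --pt "0 0 0" --twist '[0, 0, 0, 0, 0, 0]'

```text
time: 16.8
tool_pos: [611.0, -101.2, -11.9]
tcp_rot: [3.14, 0.0, 1.37]
contact_force: [0.2, 0.3, -1.1]
grip_width: 20.5
finger_force: 30.0
```

```bash
python3 -c "
from plant import bot
o=bot.get_obs();print(o['tool_pos'],o['contact_force'])"
```

```text
[ 610.98121937 -101.2305518   -11.89137366] [ 0.15496717  0.25686101 -1.06112398]
```

Call:
jog_arm --pt "0 0 0.002" --pt "0 0 0.001" --pt "0 0 0" --twist '[0, 0, 0]'

```text
time: 17.18
tool_pos: [610.5, -101.3, -15.5]
tcp_rot: [3.141, 0.0, 1.37]
contact_force: [-1.1, 0.5, 0.9]
grip_width: 20.7
finger_force: 30.0
```

Call:
jog_arm --pt "0 0 0" --pt "0 0 0" --pt "0 0 0" --pt "0 0 -0.02" --pt "0 0 -0.05" --pt "0 0 -0.05" --pt "0 0 0" --twist '[0, 0, 0, 0, 0, 0, 0]' --jaw 0.036

```text
time: 18.05
tool_pos: [613.2, -102.0, 109.1]
tcp_rot: [3.132, 0.001, 1.37]
contact_force: [0.5, -0.6, -0.7]
grip_width: 36.0
finger_force: 0.0
```

```bash
python3 plan.py 520,90,105,100 444,269,105,123 444,269,30,123
```

```text
now [ 613.2 -102.   109.1   78.5] roll/pitch [3.132e+00 1.000e-03]
[[0.042,-0.032,0.001],[0.046,-0.029,0.001],[0.047,-0.024,0.001],[0.05,-0.019,0.001],[0.047,-0.011,0.0],[0.049,-0.006,0.0],[0.048,-0.001,0.0],[0.049,0.003,0.0],[0.0,0.0,0.038],[0.0,0.0,0.037]] [-5.4, -5.4, -5.3, -5.4, -5.8, -5.7, -5.8, -5.7, -0.0, -0.0]
```

Call:
jog_arm --pt "0.042 -0.032 0.001" --pt "0.046 -0.029 0.001" --pt "0.047 -0.024 0.001" --pt "0.05 -0.019 0.001" --pt "0.047 -0.011 0" --pt "0.049 -0.006 0" --pt "0.048 -0.001 0" --pt "0.049 0.003 0" --pt "0 0 0.035" --pt "0 0 0.035" --twist '[-5.4, -5.4, -5.3, -5.4, -5.8, -5.7, -5.8, -5.7, 0, 0]' --jaw 0.06

```text
time: 19.3
tool_pos: [440.1, 270.6, 28.9]
tcp_rot: [-3.141, 0.0, 2.148]
contact_force: [-0.3, 0.1, -0.3]
grip_width: 59.9
finger_force: 0.0
```

Call:
jog_arm --pt "0 0 0" --pt "0 0 0" --twist '[0, 0]'

```text
time: 19.55
tool_pos: [441.3, 269.9, 30.9]
tcp_rot: [3.141, 0.0, 2.146]
contact_force: [-0.2, -0.3, -0.6]
grip_width: 59.8
finger_force: 0.0
```

```bash
python3 plan.py 444,269,-18,123
python3 - <<'E'
from fit import *
im=bot.capture("scene");a=im[225:315,230:350];b=im[165:225,330:450]
cv2.imwrite("pics/c11.png",np.vstack([cv2.resize(x,None,fx=4,fy=4,interpolation=cv2.INTER_CUBIC) for x in (b,a)]))
E
```

```text
now [441.3 269.9  30.9 123. ] roll/pitch [3.141 0.   ]
[[-0.002,0.002,0.049]] [-0.0]
```

View pics/c11.png

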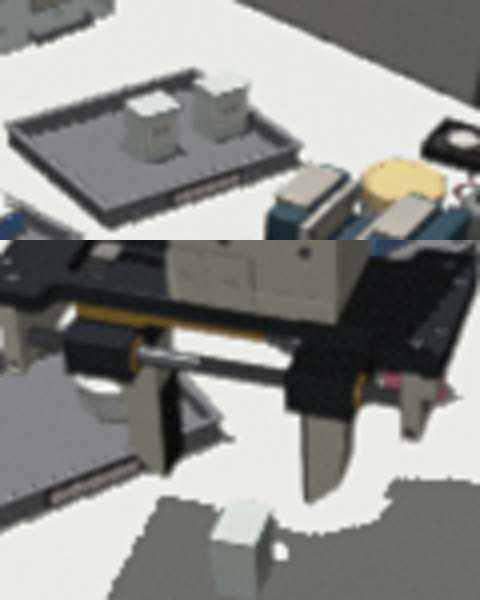

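Relay 2 stands in the relay tray (upper crop 155,130). The fingers straddle relay 1's column. Descend and grasp.

Call:
jog_arm --pt "-0.002 0.002 0.018" --pt "0 0 0.012" --pt "0 0 0.01" --pt "0 0 0.009" --pt "0 0 0" --twist '[0, 0, 0, 0, 0]'

```text
time: 20.23
tool_pos: [443.2, 269.1, -19.3]
tcp_rot: [-3.14, -0.0, 2.146]
contact_force: [-0.1, 0.1, 0.6]
grip_width: 59.9
finger_force: 0.0
```

Call:
jog_arm --pt "0 0 0" --pt "0 0 0" --pt "0 0 0" --pt "0 0 0" --pt "0 0 0" --pt "0 0 0" --twist '[0, 0, 0, 0, 0, 0]' --jaw 0.0

```text
time: 20.98
tool_pos: [443.8, 269.4, -18.6]
tcp_rot: [3.141, 0.0, 2.146]
contact_force: [-0.4, 1.0, 1.3]
grip_width: 20.6
finger_force: 30.0
```

```bash
python3 plan.py 444,265,100,123 520,100,100,100 618,-57,100,78.5 618,-57,40,78.5
```

```text
now [443.8 269.4 -18.6 123. ] roll/pitch [3.141 0.   ]
[[-0.001,-0.001,-0.04],[-0.002,0.0,-0.039],[-0.001,-0.001,-0.04],[-0.045,-0.007,0.0],[-0.045,-0.002,0.0],[-0.045,0.003,0.0],[-0.045,0.007,0.0],[-0.043,0.017,0.0],[-0.041,0.022,0.0],[-0.039,0.025,0.0]] [-0.0, -0.0, -0.0, 5.7, 5.8, 5.7, 5.8, 5.4, 5.3, 5.4]
[[-0.037,0.028,0.0],[0.0,0.0,0.03],[0.0,0.0,0.03]] [5.4, -0.0, -0.0]
```

Call:
jog_arm --pt "-0.001 -0.001 -0.04" --pt "-0.002 0 -0.039" --pt "-0.001 -0.001 -0.04" --pt "-0.045 -0.007 0" --pt "-0.045 -0.002 0" --pt "-0.045 0.003 0" --pt "-0.045 0.007 0" --pt "-0.043 0.017 0" --pt "-0.041 0.022 0" --pt "-0.039 0.025 0" --twist '[0, 0, 0, 5.7, 5.8, 5.7, 5.8, 5.4, 5.3, 5.4]'

```text
time: 22.22
tool_pos: [594.2, -19.0, 100.1]
tcp_rot: [-3.141, 0.0, 1.461]
contact_force: [-0.3, 0.3, -0.8]
grip_width: 20.8
finger_force: 30.0
```

Call:
jog_arm --pt "-0.037 0.028 0" --pt "0 0 0.03" --pt "0 0 0.03" --pt "0 0 0" --pt "0 0 0" --twist '[5.4, 0, 0, 0, 0]'

```text
time: 22.85
tool_pos: [618.2, -57.4, 41.3]
tcp_rot: [3.14, 0.0, 1.37]
contact_force: [0.5, -0.6, -0.6]
grip_width: 20.7
finger_force: 30.0
```

```bash
python3 plan.py 618,-57,-14,78.5
```

```text
now [618.2 -57.4  41.3  78.5] roll/pitch [3.14 0.  ]
[[0.0,0.0,0.055]] [-0.0]
```

Call:
jog_arm --pt "0 0 0.025" --pt "0 0 0.015" --pt "0 0 0.01" --pt "0 0 0.005" --pt "0 0 0" --pt "0 0 0" --twist '[0, 0, 0, 0, 0, 0]'

```text
time: 23.6
tool_pos: [618.0, -57.5, -14.1]
tcp_rot: [3.141, 0.0, 1.369]
contact_force: [-0.7, -0.8, -0.6]
grip_width: 21.1
finger_force: 30.0
```

Call:
jog_arm --pt "0 0 0.001" --pt "0 0 0" --twist '[0, 0]'

```text
time: 23.85
tool_pos: [617.7, -57.4, -15.5]
tcp_rot: [3.141, 0.0, 1.37]
contact_force: [0.4, -0.2, -0.8]
grip_width: 20.4
finger_force: 30.0
```

Call:
jog_arm --pt "0 0 0" --pt "0 0 0" --pt "0 0 0" --pt "0 0 -0.02" --pt "0 0 -0.05" --pt "0 0 -0.05" --pt "0 0 0" --twist '[0, 0, 0, 0, 0, 0, 0]' --jaw 0.036

```text
time: 24.72
tool_pos: [620.5, -58.0, 109.1]
tcp_rot: [3.132, 0.0, 1.37]
contact_force: [0.7, -0.7, -0.0]
grip_width: 36.3
finger_force: 0.0
```

```bash
python3 plan.py 520,120,105,90 401,363.5,105,110 401,363.5,30,110
```

```text
now [620.5 -58.  109.1  78.5] roll/pitch [3.132 0.   ]
[[0.039,-0.033,0.001],[0.04,-0.032,0.001],[0.042,-0.029,0.001],[0.043,-0.028,0.001],[0.049,-0.024,0.0],[0.05,-0.02,0.0],[0.051,-0.017,0.0],[0.053,-0.013,0.0],[0.053,-0.01,0.0],[0.0,0.0,0.038]] [-2.9, -2.9, -2.8, -2.9, -4.0, -4.0, -4.0, -4.0, -4.0, -0.0]
[[0.0,0.0,0.037]] [-0.0]
```

Call:
jog_arm --pt "0.039 -0.033 0.001" --pt "0.04 -0.032 0.001" --pt "0.042 -0.029 0.001" --pt "0.043 -0.028 0.001" --pt "0.049 -0.024 0" --pt "0.05 -0.02 0" --pt "0.051 -0.017 0" --pt "0.053 -0.013 0" --pt "0.053 -0.01 0" --pt "0 0 0.038" --twist '[-2.9, -2.9, -2.8, -2.9, -4, -4, -4, -4, -4, 0]' --jaw 0.078

```text
time: 25.98
tool_pos: [397.3, 368.0, 63.3]
tcp_rot: [3.136, -0.002, 1.925]
contact_force: [-0.4, -1.9, -1.1]
grip_width: 78.0
finger_force: 0.0
```

Call:
jog_arm --pt "0 0 0.045" --pt "0 0 0" --pt "0 0 0" --twist '[0, 0, 0]'

```text
time: 26.35
tool_pos: [398.4, 364.1, 18.1]
tcp_rot: [3.141, -0.0, 1.919]
contact_force: [1.4, 0.2, 0.4]
grip_width: 78.1
finger_force: 0.0
```

```bash
python3 plan.py 401,363.5,-22,110
python3 - <<'E'
from fit import *
im=bot.capture("scene");a=im[255:375,195:315]
cv2.imwrite("pics/c12.png",cv2.resize(a,None,fx=5,fy=5,interpolation=cv2.INTER_CUBIC))
E
```

```text
now [398.4 364.1  18.1 110. ] roll/pitch [ 3.141 -0.   ]
[[-0.001,0.002,0.04]] [-0.0]
```

View pics/c12.png

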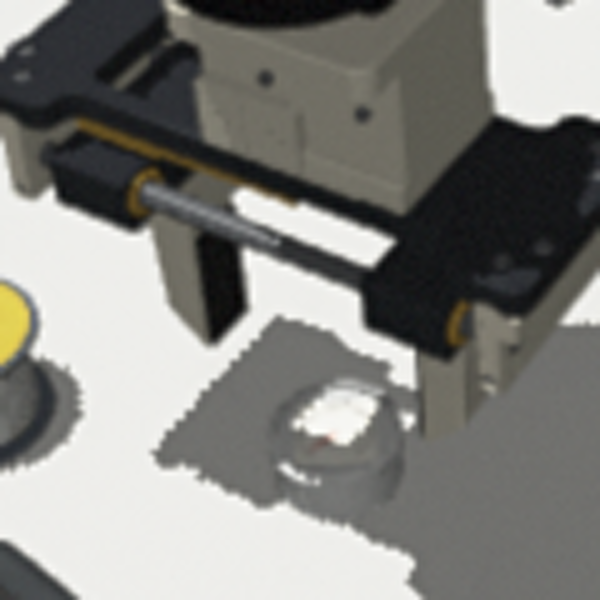

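The fingers (crop 210,340 and 430,430) straddle the gauge (338,440), clear of the reel at left. Descend and grasp.

Call:
jog_arm --pt "-0.001 0.001 0.015" --pt "0 0 0.012" --pt "0 0 0.009" --pt "0 0 0.004" --pt "0 0 0" --twist '[0, 0, 0, 0, 0]'

```text
time: 27.02
tool_pos: [398.9, 363.1, -23.1]
tcp_rot: [-3.141, 0.0, 1.919]
contact_force: [0.1, 0.0, 0.5]
grip_width: 77.8
finger_force: 0.0
```

Call:
jog_arm --pt "0 0 0" --pt "0 0 0" --pt "0 0 0" --pt "0 0 0" --pt "0 0 0" --pt "0 0 0" --twist '[0, 0, 0, 0, 0, 0]' --jaw 0.0

```text
time: 27.78
tool_pos: [399.3, 363.3, -22.6]
tcp_rot: [3.141, -0.0, 1.919]
contact_force: [0.3, -0.6, 1.0]
grip_width: 43.0
finger_force: 30.0
```

```bash
python3 plan.py 405,362,60,110 599.5,305,60,81.5 599.5,305,20,81.5
```

```text
now [399.3 363.3 -22.6 110. ] roll/pitch [ 3.141 -0.   ]
[[-0.002,0.002,-0.041],[-0.001,0.003,-0.042],[-0.03,0.041,0.0],[-0.025,0.044,0.0],[-0.019,0.047,0.0],[-0.013,0.049,0.0],[0.0,0.0,0.04]] [-0.0, -0.0, 7.1, 7.1, 7.1, 7.2, -0.0]
```

Width is 43 rather than 45. Lift a little and check with the network that it is held level.

Call:
jog_arm --pt "0 0 -0.03" --pt "0 0 -0.04" --pt "0 0 0" --pt "0 0 0" --twist '[0, 0, 0, 0]'

```text
time: 28.28
tool_pos: [398.6, 362.9, 46.7]
tcp_rot: [-3.141, 0.0, 1.919]
contact_force: [-0.2, 0.6, 0.2]
grip_width: 42.9
finger_force: 30.0
```

Run:
```python
from fit import *
o=bot.get_obs();p=o["tool_pos"];print(p,o["grip_width"],o["finger_force"])
bot.capture("scene")
for d in bot.masks_of("scene","gauge"): print(np.round(d["bbox"],1),round(d["confidence"],2),d["pixels"].sum())
for x,y in((p[0],p[1]),(p[0],p[1]+15),(p[0],p[1]-15)):
    uv=proj("scene",M["gauge"]+[x,y,p[2]+22.6]);print((uv.min(0)+uv.max(0))/2,np.ptp(uv,0))
```

```text
[398.60571465 362.87124495  46.66261869] 42.93807020405931 29.999919441179372
[258.2 316.8  23.7  19.2] 0.95 492
[259.61220812 315.8890801 ] [30.13667165 30.29185932]
[251.6449495  320.51153196] [30.6271419  30.77233446]
[267.40979995 311.36504125] [29.66003375 29.82475657]
```

Held, and at the expected place. Carry it to the gauge tray.

```bash
python3 plan.py 599.5,305,60,81.5 599.5,305,10,81.5
```

```text
now [398.3 362.6  46.  110. ] roll/pitch [-3.139e+00  1.000e-03]
[[-0.031,0.042,-0.004],[-0.025,0.046,-0.003],[-0.019,0.049,-0.004],[-0.014,0.05,-0.003],[0.0,0.0,0.05]] [7.1, 7.1, 7.1, 7.2, -0.0]
```

Call:
jog_arm --pt "-0.031 0.042 -0.004" --pt "-0.025 0.046 -0.003" --pt "-0.019 0.049 -0.004" --pt "-0.014 0.05 -0.003" --pt "0 0 0.04" --pt "0 0 0" --pt "0 0 0" --twist '[7.1, 7.1, 7.1, 7.2, 0, 0, 0]'

```text
time: 29.25
tool_pos: [599.3, 305.5, 21.3]
tcp_rot: [-3.141, 0.001, 1.423]
contact_force: [0.1, 0.8, -0.2]
grip_width: 43.2
finger_force: 30.0
```

```bash
python3 plan.py 599.5,305,-18,81.5
```

```text
now [599.3 305.5  21.3  81.5] roll/pitch [-3.141e+00  1.000e-03]
[[0.0,0.0,0.039]] [0.0]
```

Call:
jog_arm --pt "0 0 0.015" --pt "0 0 0.012" --pt "0 0 0.008" --pt "0 0 0.003" --pt "0 0 0" --pt "0 0 0" --twist '[0, 0, 0, 0, 0, 0]'

```text
time: 30.0
tool_pos: [600.2, 305.3, -16.3]
tcp_rot: [3.141, -0.0, 1.422]
contact_force: [0.4, -0.4, -0.3]
grip_width: 43.1
finger_force: 30.0
```

Call:
jog_arm --pt "0 0 0.002" --pt "0 0 0" --twist '[0, 0]'

```text
time: 30.25
tool_pos: [599.9, 305.1, -18.8]
tcp_rot: [-3.142, 0.0, 1.422]
contact_force: [-0.5, 0.6, -1.0]
grip_width: 42.9
finger_force: 30.0
```

Release, lift, and retreat out of view.

Call:
jog_arm --pt "0 0 0" --pt "0 0 0" --pt "0 0 0" --pt "0 0 0" --pt "0 0 -0.02" --pt "0 0 -0.05" --pt "0 0 -0.05" --pt "0 0 -0.04" --twist '[0, 0, 0, 0, 0, 0, 0, 0]' --jaw 0.053

```text
time: 31.25
tool_pos: [600.5, 305.5, 145.5]
tcp_rot: [3.138, -0.002, 1.422]
contact_force: [-0.3, -0.7, -1.4]
grip_width: 52.8
finger_force: 0.0
```

```bash
python3 plan.py 400,100,180,81.5 400,-250,180,60
```

```text
now [600.5 305.5 145.5  81.5] roll/pitch [ 3.138e+00 -2.000e-03]
[[-0.039,-0.028,-0.006],[-0.039,-0.028,-0.005],[-0.038,-0.028,-0.006],[-0.039,-0.028,-0.006],[-0.039,-0.028,-0.006],[-0.039,-0.028,-0.005],[-0.049,0.007,0.0],[-0.049,0.011,0.0],[-0.049,0.012,0.0],[-0.047,0.015,0.0]] [-0.0, -0.0, -0.0, -0.0, -0.0, -0.0, 3.1, 3.0, 3.1, 3.1]
[[-0.047,0.018,0.0],[-0.046,0.021,0.0],[-0.044,0.022,0.0]] [3.0, 3.1, 3.1]
```

Call:
jog_arm --pt "-0.039 -0.028 -0.006" --pt "-0.039 -0.028 -0.005" --pt "-0.038 -0.028 -0.006" --pt "-0.039 -0.028 -0.006" --pt "-0.039 -0.028 -0.006" --pt "-0.039 -0.028 -0.005" --pt "-0.049 0.007 0" --pt "-0.049 0.011 0" --pt "-0.049 0.012 0" --pt "-0.047 0.015 0" --twist '[0, 0, 0, 0, 0, 0, 3.1, 3, 3.1, 3.1]'

```text
time: 32.5
tool_pos: [399.1, -101.6, 176.9]
tcp_rot: [3.139, 0.0, 1.205]
contact_force: [0.7, -0.4, 0.5]
grip_width: 53.0
finger_force: 0.0
```

Call:
jog_arm --pt "-0.047 0.018 0" --pt "-0.046 0.021 0" --pt "-0.044 0.022 0" --pt "0 0 0" --pt "0 0 0" --twist '[3, 3.1, 3.1, 0, 0]'

```text
time: 33.12
tool_pos: [399.2, -249.3, 176.0]
tcp_rot: [3.141, -0.0, 1.047]
contact_force: [-0.7, 0.5, 0.3]
grip_width: 53.2
finger_force: 0.0
```

Run:
```python
from fit import *
s=bot.capture("scene")[180:310,190:410];t=bot.capture("top")[165:300,165:460]
cv2.imwrite("pics/c13.png",np.vstack([cv2.resize(s,(500,295),interpolation=cv2.INTER_CUBIC),cv2.resize(t,(500,229),interpolation=cv2.INTER_CUBIC)]))
for l in("jar","spool","tape"): print(l,[np.round(d["bbox"],0) for d in bot.find_in("top",l)][:1])
```

```text
jar [array([440., 271.,  24.,  17.])]
spool [array([180., 247.,  24.,  24.])]
tape [array([191., 186.,  28.,  26.])]
```

View pics/c13.png

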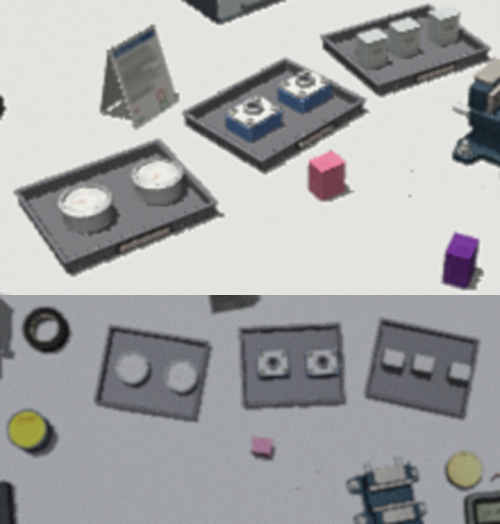

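The picture shows the gauge at (87,210), the connector at (252,117) and both relays at (372,48) and (404,38), all upright and flat in the right trays. The jar, reel and tape are where they started.

```bash
python3 -c "
from plant import bot
print(bot.close_job())"
```

```text
the job is handed in; nothing more can be done
None
```

Both relays, the connector and the gauge were put in their matching trays and released, all upright and flat in the final picture, with the jar, reel and tape unmoved; the job is handed in, but no verdict came back.

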